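Put the desk things away in the sloped organiser

ROBOT

A 6-joint arm with a two-finger parallel gripper is mounted at the origin on the work surface. World frame = base frame: x ahead of the robot, y to its left, z up, the work surface at z = 0. Lengths are in m, angles in rad, forces in N, time in s.
With the tool pointing down it reaches from about 0.25 to 0.8 m from the base axis. Payload 8.5 kg.
Tool frame: the origin (TCP) lies midway between the tips of the shut fingers; the grasp point (between the pads) lies 19 mm behind it (grasp_offset is the z of the grasp point in the tool frame, in m); z points along the fingers, y is the direction in which the jaws open and shut (so a half turn about z gives the same grasp; the last joint's range is limited). The gripper opens to 85 mm and grips with 20 to 120 N. Pads are 22 mm wide; open, the fingers measure 114 mm over their backs; the gripper's body (76 mm by 85 mm) begins 54 mm behind the grasp point. The pads swing forward as they close: fully open they stand 13 mm farther back than shut.
Start: joints at [1.238, 0.238, -0.013, 1.319, 0, 1.571], TCP at [0.171, 0.496, 0.231] pointing down, gripper open.
Joint ranges: [-2.66, 2.66], [-1.03, 1.9], [-1.14, 1.46], [-1.82, 2.27], [-1.45, 1.34], [-3.14, 3.14]. Speed limits (rad/s): [2.22, 2.22, 2.79, 3.14, 3.14, 3.14].

INTERFACE

Orientations are given as a 3x3 rotation matrix whose columns are the frame's x, y, z axes.
In Python, from plant import observe, grab_frame, get_calibration, hand_in, recognise, spot_point, grasp_offset gives the robot as it stands. The module is installed in compiled form; this text tells all that it offers.
- The arm moves only by the shell command python3 -m crank 'ROWS' [FORCE]. ROWS is JSON, a list of rows, each a list of 7 numbers: the turn, a rotation vector about the tool's x, y, z in rad, then the shift along the tool's x, y, z in m, then the opening, from 0 (shut) to 1 (fully open). In form: [[ax, ay, az, tx, ty, tz, grip], ...]. A call has 1 to 12 rows; each row is the pose to reach, as a shift and turn from the pose commanded when the call began, along the tool's axes at that moment; what a row does not reach only later rows make up. A row lasts 1/8 s, in which the tool goes at most 62.5 mm and 10.7 degrees, less where a joint would pass 70% of its speed; a pose out of reach is approached as far as the arm can. A call with a gripper value outside its range is refused whole. The fingers move at their own pace and stop on an object; FORCE is the grip in N (left out, the last holds). Time passes only in rows, so rows that repeat a pose let the fingers close. It gives the time, the measured TCP pose, the force and the opening at its end, in the units of the state.
- observe(): the state, without advancing time (a new reading comes with each control period).
- grab_frame(name): name is "side" or "top"; returns (picture, depth): 480x640x3 uint8, red, green, blue; 480x640 float32, m along the optical axis (not along the pixel's ray), 0 where there is no reading.
- get_calibration(name): a dict with "mtx" (3x3 intrinsics, pixels), "R" (3x3) and "t" (3): a world point X has camera coordinates R X + t. Camera axes: x right, y down, z forward; pixel columns grow to the right and rows downward; lengths in m; the calibration is good to about 2 mm. A picture is of the moment at which its call begins. get_calibration takes no time and is no camera call.
- hand_in(): hands the job in, once; it reports no verdict.
Trained networks look in the newest picture that a camera, given by its name, has taken for a name from the list of things; names that differ only in an ending like _2 or _b are one class to them, and where a whole thing is asked for, a point or a joint stands for the part that bears it (a point fixed in the world has none). Each returns a list of dicts, best first, with "conf" (0 to 1); they miss things now and then, are a little off and sometimes report something else, mostly with a low value. They report only what shows in the picture. A call takes as long as a camera call. They do not tell look-alikes from the thing itself.
- recognise(camera, name): "rect" ([left, top, width, height] in pixels, round what is visible of it).
- spot_point(camera, name): "location" ([column, row] in pixels: a listed point, or the origin of a listed thing).
The state is a dict: "time_s": time; "qpos": joint angles; "joint_vel": joint speeds; "joint_torque": joint torques, N m; "ee_pos": TCP position; "ee_rot": TCP orientation; "wrist_force": force on the tool from outside, world axes, zero at the start; "ft_torque": the same for the moment, N m; "gripper_width": finger opening in m.
Only numpy, scipy, OpenCV 4.12 (cv2) and the standard library are available. Lean on these libraries where they do the work, as an engineer would, in place of code of your own. Each camera call takes 0.05 s, during which the arm holds its last target. There are 200 camera calls.

TASK

Tidy the desk: slide the glasses case down the left lane (as the robot sees it) and the whiteboard eraser down the right lane of the sloped organiser tray, in under the clear plastic hood, until each lies flat and straight with its end against the back stop. Draw the white pen out of its slanted stand and lower it, tip down, into the deep wooden pen cup so that it leans against the rim on the side farthest from the robot. Leave everything else on the desk where it is.

Things in the scene. Friction and masses are not known exactly. Their poses are not given: they have to be found in the camera images.
- case_center (a point): centre of the glasses case: loose black rounded box 155 long (its x) x 56 wide (y) x 36 high (z) mm with a thin seam line, about 0.13 kg, lying on the desk to the left of the organiser with its long side roughly along world x. Either end may lead. The point is 18 mm above its underside.
- eraser_center (a point): centre of the whiteboard eraser: loose block 115 long (its x) x 50 wide (y) x 32 high (z) mm, grey felt below, white plastic back on top, about 0.09 kg, lying felt down on the desk to the left of the organiser with its long side roughly along world x; case and eraser may swap places. The point is 16 mm above its underside.
- left_stop (a point): point on the sloped floor of the organiser's left lane (seen from the robot), at mid-lane, where the floor meets the back stop (low end, farthest from the robot). x runs up the slope, 25 degrees above level, towards the robot; y across the lane to the robot's right; z square to the floor. Lane 108 mm wide, 54 mm either side of this point; floor 265 mm long up the slope.
- tray: the fixed wooden two-lane tray; origin on the floor at the stop, midway between lanes, axes as left_stop. Square to the floor: divider between lanes 4 thick, 14 mm high; side walls 6 thick, 22 mm high; back stop 50 mm high; clear plastic hood 5 mm thick, underside 50 mm up, over the floor from the stop to 45 mm up the slope. Friction can hold things where laid: push or carry them down along the floor.
- right_stop (a point): the same point for the right lane, same axes and sizes; 112 mm along +y of left_stop (the robot's right).
- pen_center (a point): centre of the white pen: loose round rod 175 mm long, 12 mm across, conical for the last 18 mm at the tip, about 0.03 kg. z runs along the pen from tip to top end; the point is 87.5 mm from either end. It starts in its slanted stand.
- pen_tip (a point): the pen's tip (lower end), z along the pen towards the top.
- pen_top (a point): the pen's top end, z along the pen.
- stand: fixed slanted pen stand: black base 110 x 75 x 12 mm, aluminium square sleeve 24 mm outside, 16 mm inside, 90 mm deep, leaning 32 degrees from vertical towards its -x (away from the robot). The pen stands in it to the bottom, parallel to it, upper 85 mm out; draw it 90 mm along its axis. Origin at the underside, z up. Stand and pen cup may swap sides.
- pencup: fixed square pen cup of light wood, open on top: 74 x 74 mm outside, 4 mm walls, 96 mm high, inner floor 6 mm above the desk, inside 66 x 66 mm. Origin at the centre of its underside, z up; its -x side is the side farthest from the robot (-x points along world +x within 0.25 rad).
- papercup: bystander: loose white paper cup 72 mm across, 90 mm high; origin centre of underside.
- sanitizer: bystander: loose clear sanitizer bottle 48 mm across, 120 mm high; origin centre of underside.
- notes: bystander: loose yellow block of sticky notes 76 x 76 x 22 mm; origin centre of underside.
- phone: bystander: loose black phone 150 x 72 x 9 mm, flat on the desk; origin centre of underside.
- stapler: bystander: loose stapler 145 x 36 x 52 mm, long along its x; origin centre of underside.
- case: the glasses case, origin at the centre of its underside, same axes as case_center.
- eraser: the eraser, origin at the centre of its underside, same axes as eraser_center.
- pen: the pen, origin at its tip, z along the pen to the top.
Not all that is in view belongs to the job. Leave any blue look-alike of the eraser alone. What is shaped like the case but blue is not meant.

How it is judged:
At the end, for the whole second after the job is handed in: Case in left, eraser in right lane: flat on it (6 mm, 7 deg), straight (10 deg), within 8 mm of the back stop, within 32 mm of lane middle. Pen tip at the bottom of the cup, not over 20 mm beyond its centre; its top 40+ mm beyond the centre, 65 mm at most sideways. All at rest (x of case_center in the frame of left_stop between 0.0735 and 0.0855 m and y of case_center in the frame of left_stop between -0.032 and 0.032 m and z of case_center in the frame of left_stop between 0.012 and 0.024 m and angle between the x axis of case_center and the x axis of left_stop, either way round below 0.17 rad and angle between the z axis of case_center and the z axis of left_stop, either way round below 0.12 rad and linear speed of each of case, eraser, pen below 0.02 m/s and x of eraser_center in the frame of right_stop between 0.0535 and 0.0655 m and y of eraser_center in the frame of right_stop between -0.032 and 0.032 m and z of eraser_center in the frame of right_stop between 0.01 and 0.022 m and angle between the x axis of eraser_center and the x axis of right_stop, either way round below 0.17 rad and angle between the z axis of eraser_center and the z axis of right_stop, either way round below 0.12 rad and z of pen_tip in the frame of pencup between 0 and 0.03 m and y of pen_tip in the frame of pencup between -0.035 and 0.035 m and x of pen_tip in the frame of pencup between -0.02 and 0.035 m and x of pen_top in the frame of pencup below -0.04 m and y of pen_top in the frame of pencup between -0.065 and 0.065 m and z of pen_top in the frame of pencup above 0.12 m); the robot touches nothing.
It fails at once if a bystander (paper cup, sanitizer bottle, sticky notes, phone or stapler) is moved by more than 30 mm (distance of any of papercup, sanitizer, notes, phone, stapler from where it was at the start of the episode above 0.03 m).
It also fails if it takes over 72 s, if anything falls off the work surface, if the arm or the gripper's body presses on something with over 40 N, if the wrist force passes 120 N, or if a joint passes its speed limit or range.

## Working session

There is one attempt and no reset: what is moved stays moved. The work goes in short steps, Python scripts to look and compute and a shell command to move; the robot and the scene stay as the last step left them, time stands still between calls to the robot, and variables do not carry over. Pictures are saved under pics/ and viewed, about 8 in all and at most 12, crops included, and the job is handed in when it is done.

```bash
mkdir -p pics
cat > h.py <<'E'
import numpy as np, cv2
from plant import *
np.set_printoptions(precision=4,suppress=True)
def snap(n,f=None):
    p,d=grab_frame(n)
    if f: cv2.imwrite('pics/'+f,p[:,:,::-1])
    return p,d
def w(cam,d):
    c=get_calibration(cam);K=c['mtx'];v,u=np.mgrid[:480,:640]
    P=np.stack([(u-K[0,2])/K[0,0]*d,(v-K[1,2])/K[1,1]*d,d],-1)
    return (P-c['t'])@c['R']
def proj(cam,X):
    c=get_calibration(cam);q=c['mtx']@(c['R']@np.array(X)+c['t']);return q[:2]/q[2]
E
python3 - <<'E'
from h import *
for n in('top','side'):
    p,d=snap(n,n+'0.png');W=w(n,d);np.savez(n+'0.npz',p=p,d=d,W=W)
    for k in ['case','eraser','pen','stand','pencup','tray','left_stop','right_stop','pen_top','papercup','sanitizer','notes','phone','stapler']:
        for r in spot_point(n,k)[:3]:
            l=r['location'];i=np.clip(np.round(l).astype(int),0,[639,479]);print(n,k,np.round(l),round(r['conf'],2),W[i[1],i[0]])
o=observe();print(o['ee_pos'],o['ee_rot'],o['time_s'],grasp_offset)
for n in('top','side'): 
  c=get_calibration(n);print(-c['R'].T@c['t'],c['R'])
E
```

```text
top case [146. 326.] 0.96 [0.2844 0.5105 0.035 ]
top case [259. 262.] 0.65 [0.4535 0.2123 0.0358]
top eraser [253. 189.] 0.92 [0.6566 0.2331 0.0322]
top eraser [164. 256.] 0.83 [0.4717 0.473  0.0303]
top eraser [214. 249.] 0.31 [0.49   0.3364 0.0316]
top stand [215. 252.] 0.59 [0.4832 0.3363 0.0204]
top pencup [462. 252.] 0.93 [ 0.4715 -0.317   0.0848]
top pencup [500. 196.] 0.74 [ 0.6361 -0.4496  0.0115]
top tray [376. 175.] 0.92 [ 0.6745 -0.1005  0.0941]
top tray [256. 190.] 0.65 [0.6522 0.2238 0.0376]
top left_stop [355. 173.] 0.8 [ 0.6799 -0.0456  0.096 ]
top right_stop [396. 180.] 0.85 [ 0.6802 -0.1621  0.0261]
top pen_top [212. 305.] 0.73 [0.3393 0.3397 0.0212]
top pen_top [198. 210.] 0.43 [0.5685 0.3433 0.1664]
top papercup [214. 183.] 0.9 [0.6589 0.3272 0.0876]
top sanitizer [460. 188.] 0.73 [ 0.6509 -0.3313  0.0445]
top notes [215. 305.] 0.73 [0.3393 0.3315 0.0213]
top phone [392. 297.] 0.75 [ 0.3596 -0.1454  0.0082]
top stapler [502. 199.] 0.84 [ 0.6265 -0.4529  0.0158]
side case [318. 341.] 0.9 [0.4612 0.2458 0.0265]
side case [354. 196.] 0.6 [ 0.4573 -0.1789  0.1286]
side
[... 493 characters left out ...]
n_top [254. 326.] 0.64 [0.5646 0.3433 0.1704]
side pen_top [302. 188.] 0.47 [ 0.6485 -0.3326  0.0221]
side papercup [208. 370.] 0.85 [0.6639 0.3807 0.0431]
side sanitizer [303. 190.] 0.67 [ 0.6452 -0.3322  0.015 ]
side notes [360. 397.] 0.81 [0.3482 0.3581 0.0242]
side phone [384. 240.] 0.8 [ 0.359  -0.1509  0.01  ]
side stapler [314. 174.] 0.91 [ 0.6338 -0.439   0.011 ]
[0.1715 0.4962 0.2313] [[-0.9451  0.3267 -0.    ]
 [ 0.3267  0.9451 -0.    ]
 [ 0.     -0.0001 -1.    ]] 1.5 -0.0187
[0.3269 0.015  1.247 ] [[-0.0024 -0.9997 -0.0248]
 [-0.9895  0.006  -0.1447]
 [ 0.1448  0.0242 -0.9892]]
[0.3235 0.8504 0.8674] [[-0.9736 -0.2282  0.0005]
 [-0.1497  0.6372 -0.756 ]
 [ 0.1722 -0.7361 -0.6545]]
```

View pics/top0.png

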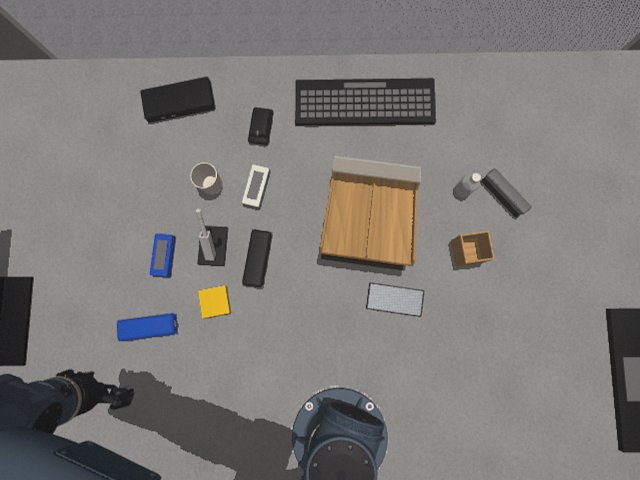

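View pics/side0.png

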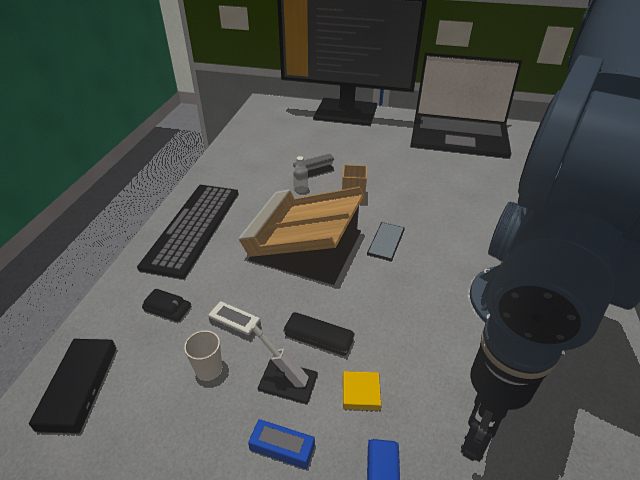

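The top view shows the black case at (257,258) and the white eraser at (256,187). The pen stand is at (212,245) with the pen top at (199,212), the tray at (370,220) and the cup at (472,248). The blue look-alikes are at (163,255) and (147,327). The side view agrees. Next I'll measure the poses.

Run:
```python
from h import *
T=np.load('top0.npz');S=np.load('side0.npz')
def rect(W,x,y,z,name):
    m=(W[...,0]>x[0])&(W[...,0]<x[1])&(W[...,1]>y[0])&(W[...,1]<y[1])&(W[...,2]>z[0])&(W[...,2]<z[1])
    q=W[m];r=cv2.minAreaRect((q[:,:2]*1000).astype(np.float32));print(name,len(q),r,'zmed',np.median(q[:,2]));return q
for A,n in((T['W'],'T'),(S['W'],'S')):
    rect(A,(.36,.55),(.14,.28),(.028,.06),n+' case')
    rect(A,(.58,.73),(.17,.285),(.026,.06),n+' eraser')
    rect(A,(.40,.56),(-.40,-.24),(.088,.12),n+' cup')
    rect(A,(.40,.58),(.27,.41),(.006,.016),n+' base')
    q=rect(A,(.45,.62),(.28,.40),(.11,.19),n+' pen')
    if len(q)>5:
        c=q.mean(0);u=np.linalg.svd(q-c)[2][0];u*=np.sign(u[2]);print(c,u,'tilt',np.degrees(np.arccos(u[2])),'yaw',np.arctan2(u[1],u[0]),q[q[:,2].argmax()])
    p=A[(A[...,0]>.5)&(A[...,0]<.6)&(A[...,1]>-.18)&(A[...,1]<.0)&(A[...,2]>.04)]
    # plane robust
    for k in range(6):
        co=np.linalg.lstsq(np.c_[p[:,:2],np.ones(len(p))],p[:,2],rcond=None)[0];e=p[:,2]-np.c_[p[:,:2],np.ones(len(p))]@co;p=p[abs(e)<max(.002,.01-.002*k)]
    print('plane z=',co,'slope',np.degrees(np.arctan(np.hypot(*co[:2]))),'yaw',np.arctan2(co[1],co[0]))
    # points in tray region: heights above plane
    h=(A[...,2]-A[...,0]*co[0]-A[...,1]*co[1]-co[2])*np.cos(np.radians(25))
    reg=(A[...,0]>.42)&(A[...,0]<.74)&(A[...,1]>-.26)&(A[...,1]<.06)
    m=reg&(A[...,2]>.03)&(h>.018)&(h<.026)&(A[...,0]>.46)&(A[...,0]<.6)
    q=A[m]
    for s in(q[q[:,1]>-.1],q[q[:,1]<-.1]):
        if len(s)>5:f=np.polyfit(s[:,0],s[:,1],1);print('wall y=',f,len(s),s[:,1].std(),s[:,0].min(),s[:,0].max())
    m=reg&(h>.040)&(h<.06)&(A[...,2]>.05);q=A[m]
    if len(q)>5:print('stop top',len(q),cv2.minAreaRect((q[:,:2]*1000).astype(np.float32)),q[:,2].mean())
    m=reg&(abs(h)<.003)&(A[...,2]>.02);q=A[m];print('floor pts',cv2.minAreaRect((q[:,:2]*1000).astype(np.float32)), np.percentile(q,[0.5,99.5],axis=0))
```

```text
T case 1121 ((467.7148742675781, 219.75924682617188), (55.85832214355469, 154.42938232421875), 80.83163452148438) zmed 0.03536972890444627
T eraser 722 ((669.4268798828125, 227.64608764648438), (50.64381408691406, 115.28665924072266), 75.20832824707031) zmed 0.0321074805080584
T cup 249 ((485.26910400390625, -352.14215087890625), (74.57840728759766, 76.7021484375), 7.9029412269592285) zmed 0.09543339373795426
T base 606 ((488.4697265625, 337.8501892089844), (122.5974349975586, 156.484619140625), 89.76693725585938) zmed 0.011584136088829532
T pen 113 ((548.7481079101562, 344.00189208984375), (12.571045875549316, 46.35867691040039), 86.92508697509766) zmed 0.14537267018275435
[0.5495 0.343  0.1428] [ 0.5574 -0.0258  0.8298] tilt 33.919130884879465 yaw -0.04620294734747706 [0.5624 0.3391 0.1714]
plane z= [-0.4638  0.0676  0.3531] slope 25.114639079420606 yaw 2.9969304224912054
wall y= [-0.1464  0.1127] 110 0.005601999196874368 0.4740597500323166 0.5993677537085257
wall y= [-0.1482 -0.1143] 125 0.0061464820090778435 0.461310818453113 0.5981886904093888
stop top 1432 ((693.4537353515625, 
[... 934 characters left out ...]
d 0.14254707662634045
[0.5484 0.3457 0.1424] [ 0.5414 -0.0411  0.8398] tilt 32.88404327346184 yaw -0.0757551203138029 [0.5633 0.3466 0.1718]
plane z= [-0.4601  0.0674  0.3518] slope 24.93951731589982 yaw 2.9960581555563324
wall y= [-0.1458  0.1125] 130 0.005872840030596501 0.4762687534106274 0.5985023225099814
wall y= [-0.1446 -0.1162] 107 0.006267998311759909 0.46163489450755935 0.5988828554363372
stop top 779 ((693.595703125, -103.1767349243164), (235.41812133789062, 53.78771209716797), 81.70706176757812) 0.08568161118491109
floor pts ((572.4075317382812, -84.76502990722656), (235.32113647460938, 250.59857177734375), 81.50782775878906) [[ 0.4404 -0.2085  0.0269]
 [ 0.6962  0.0433  0.1403]]
```

Run:
```python
import cv2
t=cv2.imread('pics/top0.png')[145:275,190:510];cv2.imwrite('pics/crop_t.png',cv2.resize(t,None,fx=2.5,fy=2.5,interpolation=cv2.INTER_CUBIC))
```

```text
(no output)
```

View pics/crop_t.png

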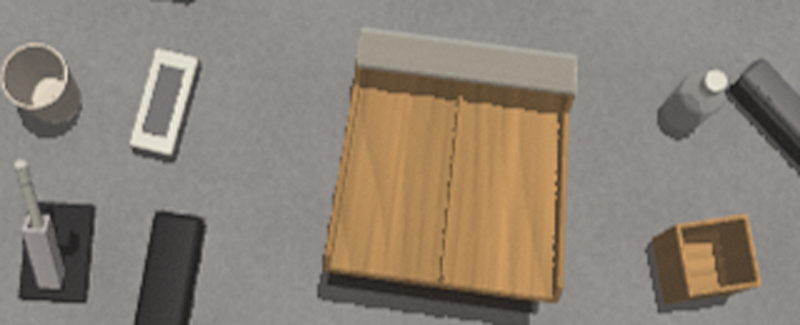

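The crop confirms the measured yaws: the tray leans about -8°, the cup's far side points about +8°, and the clear hood covers the tray's far end. Next I'll fix where the stop line is and write the pose-to-row helper.

```bash
cat >> h.py <<'E'
from scipy.spatial.transform import Rotation as Ro
def ori(yaw,tilt,flip=0):
    d=np.array([np.cos(yaw),np.sin(yaw),0]);z=-(np.sin(tilt)*d+[0,0,np.cos(tilt)])
    y=np.cross([0,0,1],d)*(-1 if flip else 1);return np.c_[np.cross(y,z),y,z]
def row(R,p):
    o=observe();R0=np.array(o['ee_rot']);p0=np.array(o['ee_pos'])
    return np.round(np.r_[Ro.from_matrix(R0.T@R).as_rotvec(),R0.T@(np.array(p)-p0)],4)
YT=-.1455;TI=np.radians(25)
E
python3 - <<'E'
from h import *
d=np.array([np.cos(YT),np.sin(YT)])
for n in('top','side'):
    Z=np.load(n+'0.npz');A=Z['W'];co=[-.462,.0675,.3524]
    h=(A[...,2]-A[...,0]*co[0]-A[...,1]*co[1]-co[2])*np.cos(TI)
    s=A[...,:2]@d; l=A[...,1]+.0013+.1465*A[...,0]
    for a in(.055,-.055):
        m=(abs(l-a)<.03)&(A[...,2]>.02)
        f=s[m&(abs(h)<.003)&(s>.35)&(s<.8)]
        g=m&(h>.035)&(h<.065)&(s>.6)&(s<.8)
        print(n,a,'floor s',np.percentile(f,[.5,1,5,99]),'hood h',np.percentile(h[g],[5,25,50,75,95]),'s',np.percentile(s[g],[.5,2,98,99.5]))
        gg=g&(abs(h-.055)<.003);print('   hoodtop s',np.percentile(s[gg],[1,99]) if gg.any() else None)
    for k in('left_stop','right_stop'):pass
c=get_calibration('top')
for uv in((355,173),(396,180)):
    r=c['R'].T@np.linalg.inv(c['mtx'])@[*uv,1];o=-c['R'].T@c['t'];t=(.3524-.462*o[0]+.0675*o[1]-o[2])/(r[2]+.462*r[0]-.0675*r[1]);print(o+t*r,(o+t*r)[:2]@d)
print(row(ori(np.radians(-9),0),[.45,.222,.10]))
E
python3 -m crank '[[0,0,-0.1,0,0,0,1]]'; python3 -c "from plant import *;print(observe()['qpos'])"
```

```text
top 0.055 floor s [0.4574 0.4585 0.4665 0.6957] hood h [0.0515 0.0535 0.0546 0.0558 0.0575] s [0.678  0.679  0.7277 0.7281]
   hoodtop s [0.6789 0.728 ]
top -0.055 floor s [0.4572 0.4581 0.4662 0.6954] hood h [0.0513 0.0534 0.0546 0.0559 0.0574] s [0.6784 0.6791 0.7275 0.7286]
   hoodtop s [0.6789 0.7284]
side 0.055 floor s [0.4554 0.4559 0.4621 0.6946] hood h [0.0525 0.0545 0.0553 0.0561 0.0571] s [0.6767 0.6771 0.7261 0.7275]
   hoodtop s [0.6768 0.7268]
side -0.055 floor s [0.4553 0.4559 0.4642 0.6977] hood h [0.0525 0.0545 0.0554 0.0559 0.057 ] s [0.6764 0.6774 0.7255 0.7272]
   hoodtop s [0.6767 0.7265]
[ 0.7017 -0.0493  0.0249] 0.7014810979714405
[ 0.6799 -0.1619  0.0274] 0.6961586255938368
[-0.     -0.     -0.1757 -0.3528 -0.1681  0.1313]
time_s: 1.62
ee_pos: [0.1715, 0.4962, 0.2313]
ee_rot: [[-0.973, 0.229, -0.0], [0.229, 0.973, -0.0], [0.0, -0.0, -1.0]]
wrist_force: [0.0, 0.1, 0.0]
gripper_width: 0.0857
[ 1.23801534e+00  2.38197426e-01 -1.34931594e-02  1.31919273e+00
  1.72720326e-05  1.46892892e+00]
```

```bash
cat >> h.py <<'E'
d3=np.array([np.cos(YT),np.sin(YT),0]);TX=-np.cos(TI)*d3+[0,0,np.sin(TI)];TN=np.sin(TI)*d3+[0,0,np.cos(TI)]
LS=np.array([.6966,-.0468,.0274]);RS=np.array([.6804,-.1576,.0274])
E
python3 - <<'E'
from h import *
R=ori(np.radians(-9),0)
print(row(R,[.455,.2216,.11]),row(R,[.455,.2216,.004]))
E
```

```text
[-0.0001 -0.     -0.0738 -0.3388 -0.2024  0.1213] [-0.0001 -0.     -0.0738 -0.3388 -0.2024  0.2273]
```

```bash
python3 -m crank '[[0,0,-0.074,-0.339,-0.202,0.121,0.88],[0,0,-0.074,-0.339,-0.202,0.121,0.88],[0,0,-0.074,-0.339,-0.202,0.121,0.88],[0,0,-0.074,-0.339,-0.202,0.121,0.88],[0,0,-0.074,-0.339,-0.202,0.121,0.88],[0,0,-0.074,-0.339,-0.202,0.121,0.88],[0,0,-0.074,-0.339,-0.202,0.121,0.88],[0,0,-0.074,-0.339,-0.202,0.121,0.88],[0,0,-0.074,-0.339,-0.202,0.17,0.88],[0,0,-0.074,-0.339,-0.202,0.227,0.88],[0,0,-0.074,-0.339,-0.202,0.227,0.88]]' 40
python3 -m crank '[[0,0,0,0,0,0,0.5],[0,0,0,0,0,0,0.4],[0,0,0,0,0,0,0.4],[0,0,0,0,0,0,0.4],[0,0,0,0,0,-0.05,0.4],[0,0,0,0,0,-0.1,0.4],[0,0,0,0,0,-0.17,0.4],[0,0,0,0,0,-0.2,0.4],[0,0,0,0,0,-0.2,0.4]]' 40
python3 - <<'E'
from h import *
R=ori(YT,TI)
g=.093
for a,h in((g+.09,.05),(g+.075,.012),(g+.075,.005),(g+.0,.005)):print(LS+a*TX+h*TN,row(R,LS+a*TX+h*TN))
E
```

```text
time_s: 3.0
ee_pos: [0.4514, 0.2206, 0.0018]
ee_rot: [[-0.988, 0.157, -0.007], [0.157, 0.988, -0.003], [0.006, -0.004, -1.0]]
wrist_force: [0.1, -0.4, 0.4]
gripper_width: 0.0751
time_s: 4.12
ee_pos: [0.4564, 0.2222, 0.2085]
ee_rot: [[-0.987, 0.158, 0.007], [0.158, 0.987, 0.003], [-0.006, 0.004, -1.0]]
wrist_force: [0.3, 0.1, -1.8]
gripper_width: 0.0552
[ 0.5534 -0.0258  0.1501] [ 0.007   0.4424 -0.0123 -0.1347 -0.2298  0.0583]
[ 0.551  -0.0255  0.1093] [ 0.007   0.4424 -0.0123 -0.132  -0.23    0.099 ]
[ 0.548  -0.025   0.1029] [ 0.007   0.4424 -0.0123 -0.129  -0.23    0.1054]
[ 0.6153 -0.0349  0.0712] [ 0.007   0.4424 -0.0123 -0.1967 -0.2293  0.1375]
```

```bash
python3 -m crank '[[0.007,0.442,-0.012,-0.135,-0.23,0.04,0.4],[0.007,0.442,-0.012,-0.135,-0.23,0.04,0.4],[0.007,0.442,-0.012,-0.135,-0.23,0.04,0.4],[0.007,0.442,-0.012,-0.135,-0.23,0.04,0.4],[0.007,0.442,-0.012,-0.135,-0.23,0.058,0.4],[0.007,0.442,-0.012,-0.135,-0.23,0.058,0.4],[0.007,0.442,-0.012,-0.135,-0.23,0.058,0.4],[0.007,0.442,-0.012,-0.135,-0.23,0.058,0.4]]' 40
python3 - <<'E'
from h import *
R=ori(YT,TI)
g=.093
for a,h in((g+.075,.012),(g+.075,.006),(g+.0,.006)):print(row(R,LS+a*TX+h*TN))
snap('side','s1.png')
E
```

```text
time_s: 5.12
ee_pos: [0.5515, -0.0256, 0.1474]
ee_rot: [[-0.895, 0.143, -0.423], [0.131, 0.99, 0.058], [0.427, -0.004, -0.904]]
wrist_force: [0.1, -0.5, -1.3]
gripper_width: 0.0552
[-0.0044 -0.0045 -0.     -0.0157  0.0002  0.0347]
[-0.0044 -0.0045 -0.     -0.0158  0.0002  0.0407]
[-0.0044 -0.0045 -0.     -0.0908  0.0002  0.0404]
```

View pics/s1.png

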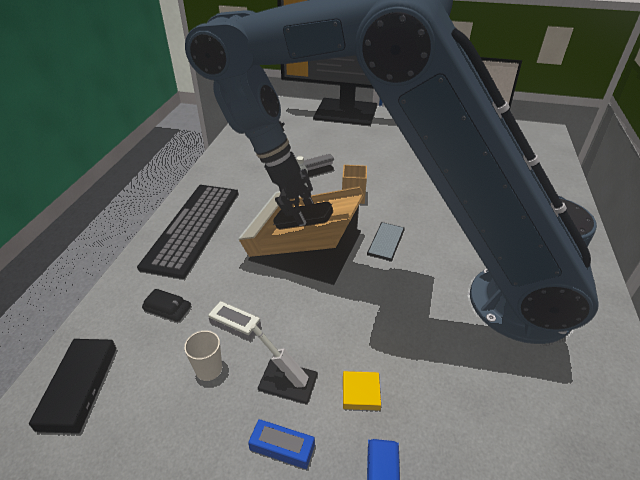

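The case hangs over the left lane at (302,214), parallel to the slope. I'll lower it and slide it down.

```bash
python3 -m crank '[[0,0,0,-0.010,0,0.02,0.4],[0,0,0,-0.016,0,0.036,0.4],[0,0,0,-0.020,0,0.041,0.4],[0,0,0,-0.035,0,0.041,0.4],[0,0,0,-0.05,0,0.041,0.4],[0,0,0,-0.065,0,0.041,0.4],[0,0,0,-0.078,0,0.041,0.4],[0,0,0,-0.085,0,0.041,0.4],[0,0,0,-0.088,0,0.041,0.4],[0,0,0,-0.088,0,0.041,0.4]]' 40
python3 - <<'E'
from h import *
o=observe();q=np.array(o['ee_pos'])-LS;print('along',q@TX,'h',q@TN,'F along',np.array(o['wrist_force'])@TX,np.array(o['wrist_force'])@TN)
print(row(ori(YT,TI),LS+.093*TX+.005*TN))
E
```

```text
time_s: 6.42
ee_pos: [0.6137, -0.0358, 0.0729]
ee_rot: [[-0.895, 0.144, -0.422], [0.132, 0.99, 0.058], [0.426, -0.004, -0.905]]
wrist_force: [1.6, -0.3, 4.9]
gripper_width: 0.055
along 0.09503232285145298 h 0.00592798028829096 F along 0.5980260259250831 5.09524512701217
[-0.0038 -0.0036 -0.0011 -0.002   0.0011  0.0009]
```

```bash
python3 -m crank '[[0,0,0,-0.003,0,0,0.4],[0,0,0,-0.005,0,0,0.4],[0,0,0,-0.006,0,0,0.4],[0,0,0,-0.006,0,0,0.4]]' 40
python3 - <<'E'
from h import *
o=observe();q=np.array(o['ee_pos'])-LS;print('along',q@TX,'h',q@TN,'F along',np.array(o['wrist_force'])@TX,np.array(o['wrist_force'])@TN)
E
```

```text
time_s: 6.92
ee_pos: [0.6184, -0.0368, 0.0706]
ee_rot: [[-0.895, 0.145, -0.423], [0.132, 0.989, 0.058], [0.427, -0.004, -0.904]]
wrist_force: [-2.4, -0.1, 8.8]
gripper_width: 0.0552
along 0.08971063236872069 h 0.005871962684779616 F along 5.884620579054833 6.98437972846809
```

```bash
python3 -m crank '[[0,0,0,-0.002,0,0,0.4],[0,0,0,-0.004,0,0,0.4],[0,0,0,-0.004,0,0,0.4]]' 40
python3 - <<'E'
from h import *
o=observe();q=np.array(o['ee_pos'])-LS;print('along',q@TX,'h',q@TN,'F along',np.array(o['wrist_force'])@TX,np.array(o['wrist_force'])@TN)
E
```

```text
time_s: 7.3
ee_pos: [0.6208, -0.0372, 0.0696]
ee_rot: [[-0.893, 0.145, -0.425], [0.132, 0.989, 0.059], [0.429, -0.004, -0.903]]
wrist_force: [-7.2, 0.6, 13.5]
gripper_width: 0.0557
along 0.087100099889326 h 0.005909495589805615 F along 12.300449605910469 9.214701005505304
```

```bash
python3 -m crank '[[0,0,0,0,0,0,0.75],[0,0,0,0,0,0,0.75],[0,0,0,0,0,-0.01,0.75],[0,0,0,0,0,-0.04,0.75],[0,0,0,0,0,-0.1,0.8],[0,0,0,0,0,-0.15,0.8],[0,0,0,0,0,-0.15,0.8]]' 40
python3 - <<'E'
from h import *
y=np.radians(-14.7);R=ori(y,0);c=np.array([.6685,.2277,0])-.018*np.array([np.cos(y),np.sin(y),0])
print(c,row(R,c+[0,0,.15]),row(R,c+[0,0,.003]))
E
```

```text
time_s: 8.18
ee_pos: [0.6849, -0.0465, 0.2023]
ee_rot: [[-0.898, 0.145, -0.415], [0.133, 0.989, 0.058], [0.419, -0.004, -0.908]]
wrist_force: [-26.1, 2.1, -4.0]
gripper_width: 0.0684
[0.6511 0.2323 0.    ] [-0.0275 -0.4316  0.1082  0.0457  0.271   0.0776] [-0.0275 -0.4316  0.1082 -0.0159  0.2716  0.2111]
```

```bash
python3 -m crank '[[-0.028,-0.432,0.108,0.045,0.271,0.06,0.8],[-0.028,-0.432,0.108,0.045,0.271,0.06,0.8],[-0.028,-0.432,0.108,0.045,0.271,0.06,0.8],[-0.028,-0.432,0.108,0.045,0.271,0.06,0.8],[-0.028,-0.432,0.108,0.045,0.271,0.077,0.8],[-0.028,-0.432,0.108,0.045,0.271,0.077,0.8],[-0.028,-0.432,0.108,0.045,0.271,0.077,0.8]]' 40
python3 - <<'E'
from h import *
p,d=snap('side','s2.png');cv2.imwrite('pics/s2c.png',cv2.resize(p[150:400,150:470,::-1],None,fx=2.4,fy=2.4))
A=w('side',d);q=A-LS;a=q@TX;h=q@TN;l=(A-LS)@np.array([.145,.9894,0])
m=(a>.02)&(a<.2)&(abs(l)<.05)&(h>.028)&(h<.045)&(p.max(-1)<80)
print(m.sum(),np.median(h[m]),cv2.minAreaRect((np.c_[a[m],l[m]]*1000).astype(np.float32)),np.percentile(a[m],[1,99]),np.percentile(l[m],[1,99]))
y=np.radians(-14.7);R=ori(y,0);c=np.array([.6685,.2277,0])-.018*np.array([np.cos(y),np.sin(y),0])
print(observe()['wrist_force'],row(R,c+[0,0,.15]),row(R,c+[0,0,.003]))
E
```

```text
time_s: 9.05
ee_pos: [0.6474, 0.2366, 0.1489]
ee_rot: [[-0.969, 0.248, -0.008], [0.248, 0.969, 0.001], [0.008, -0.001, -1.0]]
wrist_force: [0.2, -1.2, 0.1]
gripper_width: 0.0679
518 0.035722385347191 ((88.28011322021484, 0.5682144165039062), (135.30018615722656, 55.85481643676758), 0.0765971913933754) [0.0226 0.1534] [-0.0253  0.0262]
[ 0.1561 -0.0537  0.513 ] [-0.0011 -0.0069  0.0037 -0.003  -0.0016 -0.0004] [-0.0011 -0.0069  0.0037 -0.0041 -0.0015  0.1466]
```

View pics/s2c.png

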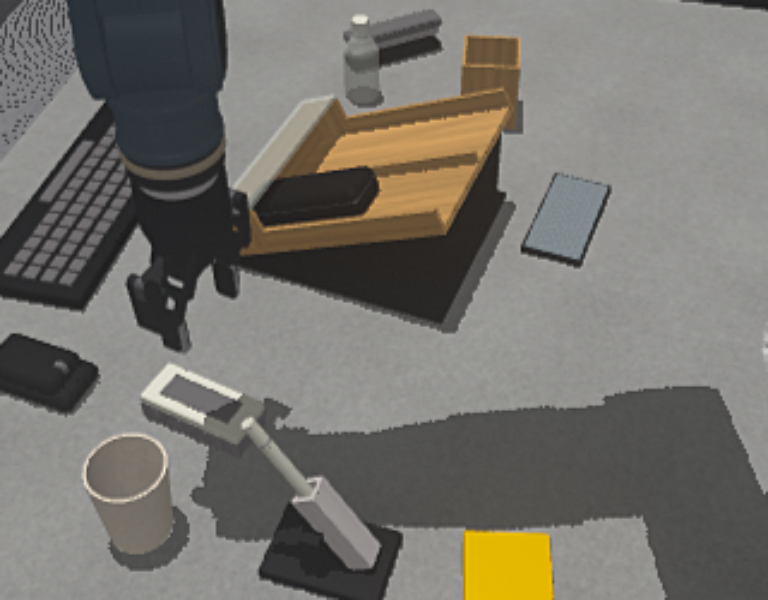

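The crop shows the case at (318,195) lying straight against the stop. Depth puts its rear end about 154 mm from the stop. Now the eraser.

```bash
python3 -m crank '[[0,-0.007,0.004,-0.004,-0.002,0.05,0.78],[0,-0.007,0.004,-0.004,-0.002,0.1,0.78],[0,-0.007,0.004,-0.004,-0.002,0.147,0.78],[0,-0.007,0.004,-0.004,-0.002,0.147,0.6],[0,-0.007,0.004,-0.004,-0.002,0.147,0.4],[0,-0.007,0.004,-0.004,-0.002,0.147,0.4],[0,-0.007,0.004,-0.004,-0.002,0.147,0.4],[0,-0.007,0.004,-0.004,-0.002,0.08,0.4],[0,-0.007,0.004,-0.004,-0.002,0,0.4],[0,-0.007,0.004,-0.004,-0.002,-0.06,0.4],[0,-0.007,0.004,-0.004,-0.002,-0.06,0.4]]' 40
python3 - <<'E'
from h import *
R=ori(YT,TI)
for a,h in((.077+.1,.09),(.077+.1,.05),(.077+.1,.006)):print(RS+a*TX+h*TN,row(R,RS+a*TX+h*TN))
E
```

```text
time_s: 10.48
ee_pos: [0.6546, 0.2299, 0.2158]
ee_rot: [[-0.966, 0.257, 0.008], [0.257, 0.966, 0.002], [-0.007, 0.004, -1.0]]
wrist_force: [0.6, -0.4, -2.0]
gripper_width: 0.0495
[ 0.5593 -0.1399  0.1838] [ 0.0284  0.4433 -0.1122 -0.0029 -0.382   0.0306]
[ 0.5426 -0.1374  0.1475] [ 0.0284  0.4433 -0.1122  0.0142 -0.3841  0.0667]
[ 0.5242 -0.1347  0.1076] [ 0.0284  0.4433 -0.1122  0.0329 -0.3863  0.1064]
```

```bash
python3 -m crank '[[0.028,0.443,-0.112,0.014,-0.384,0.03,0.4],[0.028,0.443,-0.112,0.014,-0.384,0.03,0.4],[0.028,0.443,-0.112,0.014,-0.384,0.03,0.4],[0.028,0.443,-0.112,0.014,-0.384,0.03,0.4],[0.028,0.443,-0.112,0.014,-0.384,0.03,0.4],[0.028,0.443,-0.112,0.014,-0.384,0.03,0.4],[0.028,0.443,-0.112,0.014,-0.384,0.067,0.4],[0.028,0.443,-0.112,0.014,-0.384,0.067,0.4],[0.028,0.443,-0.112,0.014,-0.384,0.067,0.4],[0.028,0.443,-0.112,0.014,-0.384,0.067,0.4]]' 40
python3 - <<'E'
from h import *
R=ori(YT,TI)
for a,h in((.077+.09,.006),(.078,.006)):print(row(R,RS+a*TX+h*TN))
E
```

```text
time_s: 11.72
ee_pos: [0.5417, -0.1371, 0.1441]
ee_rot: [[-0.895, 0.144, -0.423], [0.131, 0.99, 0.058], [0.427, -0.003, -0.904]]
wrist_force: [0.1, -0.2, -0.8]
gripper_width: 0.0495
[-0.0036 -0.0049 -0.0003 -0.0096  0.      0.0405]
[-0.0036 -0.0049 -0.0003 -0.0986  0.0001  0.04  ]
```

```bash
python3 -m crank '[[0,0,0,-0.008,0,0.02,0.4],[0,0,0,-0.01,0,0.036,0.4],[0,0,0,-0.015,0,0.040,0.4],[0,0,0,-0.03,0,0.040,0.4],[0,0,0,-0.05,0,0.040,0.4],[0,0,0,-0.07,0,0.040,0.4],[0,0,0,-0.085,0,0.040,0.4],[0,0,0,-0.094,0,0.040,0.4],[0,0,0,-0.098,0,0.040,0.4],[0,0,0,-0.102,0,0.040,0.4],[0,0,0,-0.104,0,0.040,0.4],[0,0,0,-0.104,0,0.040,0.4]]' 40
python3 - <<'E'
from h import *
o=observe();q=np.array(o['ee_pos'])-RS;print('along',q@TX,'h',q@TN,'F along',np.array(o['wrist_force'])@TX,np.array(o['wrist_force'])@TN)
E
```

```text
time_s: 13.22
ee_pos: [0.6155, -0.1493, 0.063]
ee_rot: [[-0.893, 0.146, -0.427], [0.133, 0.989, 0.06], [0.431, -0.003, -0.902]]
wrist_force: [-5.4, 1.1, 3.5]
gripper_width: 0.0497
along 0.07436286933857866 h 0.00459433637819779 F along 6.437880005784118 0.8249371437062916
```

```bash
python3 -m crank '[[0,0,0,-0.002,0,0,0.4],[0,0,0,-0.002,0,0.001,0.4],[0,0,0,-0.002,0,0.001,0.4],[0,0,0,-0.002,0,0.001,0.7],[0,0,0,-0.002,0,0.001,0.7],[0,0,0,-0.002,0,-0.01,0.7],[0,0,0,-0.002,0,-0.04,0.7],[0,0,0,-0.002,0,-0.1,0.7],[0,0,0,-0.002,0,-0.16,0.7],[0,0,0,-0.002,0,-0.2,0.7],[0,0,0,-0.002,0,-0.2,0.7]]' 40
python3 - <<'E'
from h import *
u=np.array([.529,-.032,.848]);u/=np.linalg.norm(u)
R=ori(-.06,np.radians(32));G=np.array([.565,.341,.168])-.035*u
t=G-.019*u
print(u,-R[:,2],row(R,t+.15*u),row(R,t))
E
```

```text
time_s: 14.6
ee_pos: [0.7055, -0.1636, 0.1885]
ee_rot: [[-0.929, 0.143, -0.343], [0.137, 0.99, 0.041], [0.345, -0.009, -0.939]]
wrist_force: [0.6, -0.2, 0.0]
gripper_width: 0.0594
[ 0.529 -0.032  0.848] [ 0.529  -0.0318  0.848 ] [ 0.029   0.2059 -0.0788  0.173   0.4831 -0.0057] [ 0.029   0.2059 -0.0788  0.2035  0.4776  0.1411]
```

Run:
```python
from h import *
u=np.array([.529,-.032,.848])
R=ori(-.06,np.radians(10));G=np.array([.565,.341,.168])-.035*u
t=G+.021*R[:,2]
print(t,row(R,t-.11*R[:,2]))
```

```text
[0.5428 0.3423 0.1176] [ 0.0135 -0.1778 -0.0829  0.2154  0.4788  0.0349]
```

```bash
python3 -m crank '[[0.013,-0.178,-0.083,0.215,0.479,0.0,0.5],[0.013,-0.178,-0.083,0.215,0.479,0.0,0.5],[0.013,-0.178,-0.083,0.215,0.479,0.0,0.5],[0.013,-0.178,-0.083,0.215,0.479,0.0,0.5],[0.013,-0.178,-0.083,0.215,0.479,0.0,0.5],[0.013,-0.178,-0.083,0.215,0.479,0.0,0.5],[0.013,-0.178,-0.083,0.215,0.479,0.035,0.5],[0.013,-0.178,-0.083,0.215,0.479,0.035,0.5],[0.013,-0.178,-0.083,0.215,0.479,0.035,0.5],[0.013,-0.178,-0.083,0.215,0.479,0.035,0.5],[0.013,-0.178,-0.083,0.215,0.479,0.035,0.5],[0.013,-0.178,-0.083,0.215,0.479,0.035,0.5]]' 40
python3 - <<'E'
from h import *
u=np.array([.529,-.032,.848])
R=ori(-.06,np.radians(10));G=np.array([.565,.341,.168])-.035*u
t=G+.021*R[:,2]
print(row(R,t-.11*R[:,2]),row(R,t))
p,d=snap('side');cv2.imwrite('pics/s3c.png',cv2.resize(p[150:400,150:470,::-1],None,fx=2.4,fy=2.4))
p2,d=snap('top');A=w('top',d);q=A-RS;a=q@TX;h=q@TN;l=q@np.array([.145,.9894,0])
m=(a>.02)&(a<.2)&(abs(l)<.05)&(h>.026)&(h<.040)
print(m.sum(),np.median(h[m]),np.percentile(a[m],[1,99]),np.percentile(l[m],[1,99]),cv2.minAreaRect((np.c_[a[m],l[m]]*1000).astype(np.float32)))
m=(A[...,0]>.45)&(A[...,0]<.62)&(A[...,1]>.28)&(A[...,1]<.4)&(A[...,2]>.09)&(A[...,2]<.18);print(A[m].mean(0) if m.any() else 0,m.sum())
E
```

```text
time_s: 16.1
ee_pos: [0.5627, 0.3412, 0.2299]
ee_rot: [[-0.985, 0.06, -0.165], [0.059, 0.998, 0.01], [0.165, 0.001, -0.986]]
wrist_force: [-1.4, -0.5, 0.4]
gripper_width: 0.0426
[ 0.0005  0.0085  0.0005  0.0001 -0.0001  0.004 ] [ 0.0005  0.0085  0.0005  0.0011 -0.0001  0.114 ]
519 0.031902946647981156 [0.0269 0.1149] [-0.0251  0.024 ] ((70.86354064941406, -0.48348236083984375), (90.4432144165039, 50.4523811340332), 0.09799669682979584)
0 0
```

View pics/s3c.png

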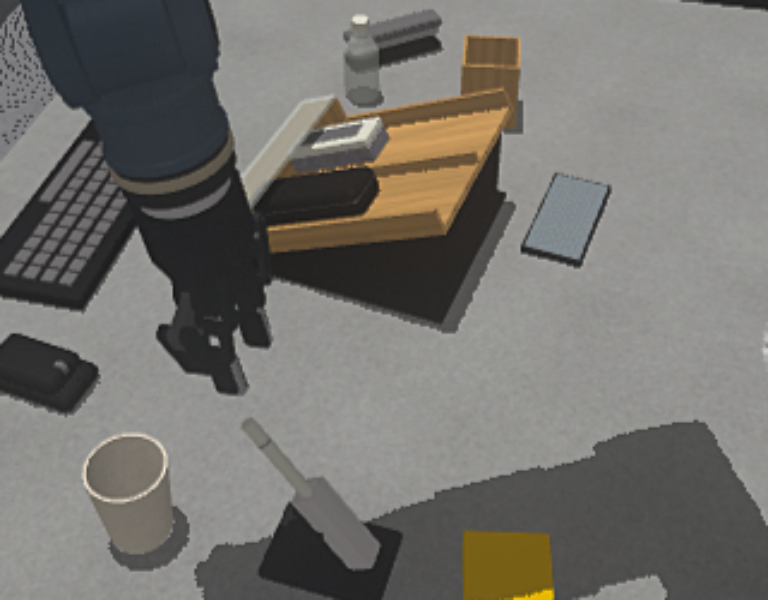

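The eraser at (341,142) is flush with the stop: depth puts its rear end at about 115 mm. The pen top is at (248,427), just below the jaws. I'll descend and grip it.

```bash
python3 -m crank '[[0,0.008,0,0.001,0,0.04,0.5],[0,0.008,0,0.001,0,0.08,0.5],[0,0.008,0,0.001,0,0.114,0.5],[0,0.008,0,0.001,0,0.114,0.3],[0,0.008,0,0.001,0,0.114,0.1],[0,0.008,0,0.001,0,0.114,0],[0,0.008,0,0.001,0,0.114,0],[0,0.008,0,0.001,0,0.114,0]]' 40
python3 - <<'E'
from h import *
print(observe()['wrist_force'])
u=np.array([.529,-.032,.848]);R=np.array(observe()['ee_rot']);print([R.T@(u*k) for k in(.02,.06,.1,.13)])
E
```

```text
time_s: 17.2
ee_pos: [0.5433, 0.3429, 0.117]
ee_rot: [[-0.983, 0.06, -0.173], [0.059, 0.998, 0.011], [0.173, 0.001, -0.985]]
wrist_force: [2.9, 1.5, 5.8]
gripper_width: 0.0109
[2.8547 1.4966 5.8051]
[array([-0.0075,  0.    , -0.0185]), array([-0.0225,  0.    , -0.0556]), array([-0.0375,  0.0001, -0.0927]), array([-0.0488,  0.0001, -0.1205])]
```

```bash
python3 -m crank '[[0,0,0,-0.004,0,-0.009,0],[0,0,0,-0.0112,0,-0.0278,0],[0,0,0,-0.019,0,-0.0464,0],[0,0,0,-0.0262,0,-0.065,0],[0,0,0,-0.034,0,-0.0835,0],[0,0,0,-0.041,0,-0.102,0],[0,0,0,-0.046,0,-0.115,0],[0,0,0,-0.045,0,-0.14,0],[0,0,0,-0.045,0,-0.14,0],[0,0,0,-0.045,0,-0.14,0]]' 40
python3 - <<'E'
from h import *
print(observe()['wrist_force'])
p,d=snap('side');cv2.imwrite('pics/s4c.png',cv2.resize(p[200:420,150:400,::-1],None,fx=2.4,fy=2.4))
A=w('side',d);R=np.array(observe()['ee_rot']);g=np.array(observe()['ee_pos'])-.021*R[:,2]
q=A-g
u=np.array([.529,-.032,.848]);s=q@u;r=np.linalg.norm(q-s[...,None]*u,axis=-1)
m=(s<-.028)&(s>-.16)&(r<.03)&(p.min(-1)>90);x=A[m];c=x.mean(0);v=np.linalg.svd(x-c)[2][0];v*=np.sign(v[2]);print(m.sum(),g,c,v,np.degrees(np.arccos(v[2])),np.arctan2(v[1],v[0]),np.percentile((x-g)@v,[0,1,99]))
E
```

```text
time_s: 18.45
ee_pos: [0.611, 0.3381, 0.245]
ee_rot: [[-0.983, 0.06, -0.176], [0.059, 0.998, 0.009], [0.176, -0.001, -0.984]]
wrist_force: [0.3, 0.1, -0.8]
gripper_width: 0.0107
[ 0.254   0.149  -0.8183]
302 [0.6145 0.3379 0.2654] [0.5726 0.3417 0.2011] [ 0.5294 -0.0346  0.8477] 32.042663473000594 -0.06530797642555607 [-0.1377 -0.136  -0.0291]
```

View pics/s4c.png

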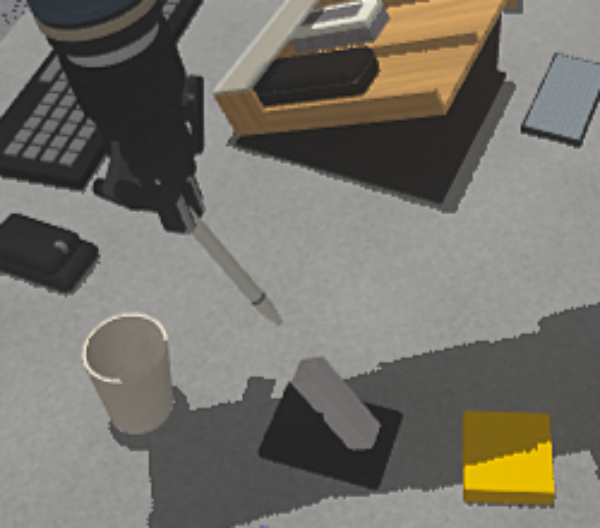

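The pen is clear of the sleeve and undamaged in the jaws: tip at (280,322) in the crop, 32° lean as expected. Next I'll work out the carry to the cup.

```bash
cat > pc.py <<'E'
from h import *
v=np.array([.5294,-.0346,.8477]);R0=np.array([[-0.983,0.06,-0.176],[0.059,0.998,0.009],[0.176,-0.001,-0.984]]);P0=np.array([.611,.3381,.245])
g=P0-.021*R0[:,2];tip=g-.139*v;vt=R0.T@v;tt=R0.T@(tip-P0)
R=ori(.142,np.radians(2));vp=R@vt
e=np.array([np.cos(.139),np.sin(.139),0]);goal=np.array([.4845,-.3525,.010])-.012*e
def tcp(k):return goal+k*vp-R@tt
E
python3 - <<'E'
from pc import *
print(vp,np.degrees(np.arccos(vp[2])),np.arctan2(vp[1],vp[0]),tcp(.17),tcp(0))
print(row(R,[.5,.02,.31]),row(R,tcp(.17)))
E
```

```text
[0.4018 0.0538 0.914 ] 23.931453810338752 0.13308418774249514 [ 0.596  -0.3377  0.2715] [ 0.5277 -0.3468  0.1161]
[ 0.0199 -0.1425 -0.2013  0.1015 -0.3243 -0.0476] [ 0.0199 -0.1425 -0.2013 -0.0209 -0.6755 -0.0299]
```

```bash
python3 -m crank '[[0.02,-0.142,-0.201,0.1,-0.324,-0.05,0],[0.02,-0.142,-0.201,0.1,-0.324,-0.05,0],[0.02,-0.142,-0.201,0.1,-0.324,-0.05,0],[0.02,-0.142,-0.201,0.1,-0.324,-0.05,0],[0.02,-0.142,-0.201,0.1,-0.324,-0.05,0],[0.02,-0.142,-0.201,-0.02,-0.675,-0.065,0],[0.02,-0.142,-0.201,-0.02,-0.675,-0.065,0],[0.02,-0.142,-0.201,-0.02,-0.675,-0.065,0],[0.02,-0.142,-0.201,-0.02,-0.675,-0.065,0],[0.02,-0.142,-0.201,-0.02,-0.675,-0.065,0],[0.02,-0.142,-0.201,-0.02,-0.675,-0.065,0],[0.02,-0.142,-0.201,-0.02,-0.675,-0.065,0]]' 40
python3 -m crank '[[0,0,0,0,0,0,0],[0,0,0,0,0,0,0],[0,0,0,0,0,0,0]]' 40
python3 - <<'E'
from pc import *
for k in(.17,.11,.06,0.03,0):print(row(R,tcp(k)))
p,d=snap('side');cv2.imwrite('pics/s5c.png',cv2.resize(p[80:280,250:450,::-1],None,fx=3,fy=3))
A=w('side',d);R1=np.array(observe()['ee_rot']);P=np.array(observe()['ee_pos']);gg=P-.021*R1[:,2];vv=R1@vt
q=A-gg;s=q@vv;r=np.linalg.norm(q-s[...,None]*vv,axis=-1)
m=(s<-.028)&(s>-.16)&(r<.03)&(p.min(-1)>90)&(np.ptp(p.astype(int),-1)<35)if 0 else (s<-.028)&(s>-.16)&(r<.02);x=A[m];c=x.mean(0);f=np.linalg.svd(x-c)[2][0];f*=np.sign(f[2]);print(m.sum(),vv,f,(c-gg)-((c-gg)@f)*f,np.percentile((x-gg)@f,[1,99]),'tip pred',P+R1@tt)
E
```

```text
time_s: 20.0
ee_pos: [0.601, -0.3402, 0.3047]
ee_rot: [[-0.99, -0.139, -0.036], [-0.139, 0.99, -0.003], [0.036, 0.002, -0.999]]
wrist_force: [1.1, 0.7, -0.3]
gripper_width: 0.011
time_s: 20.38
ee_pos: [0.6015, -0.3359, 0.307]
ee_rot: [[-0.989, -0.143, -0.034], [-0.143, 0.99, -0.004], [0.034, 0.001, -0.999]]
wrist_force: [0.0, 0.5, -1.4]
gripper_width: 0.011
[ 0.0007  0.0011  0.0011  0.0044 -0.001   0.0357]
[ 0.0007  0.0011  0.0011  0.0269 -0.0008  0.0914]
[ 0.0007  0.0011  0.0011  0.0456 -0.0007  0.1377]
[ 0.0007  0.0011  0.0011  0.0568 -0.0006  0.1655]
[ 0.0007  0.0011  0.0011  0.0681 -0.0005  0.1933]
139 [0.4006 0.0536 0.9146] [0.401  0.0669 0.9136] [-0.0009  0.0039  0.0001] [-0.1357 -0.0299] tip pred [ 0.5466 -0.3432  0.201 ]
```

View pics/s5c.png

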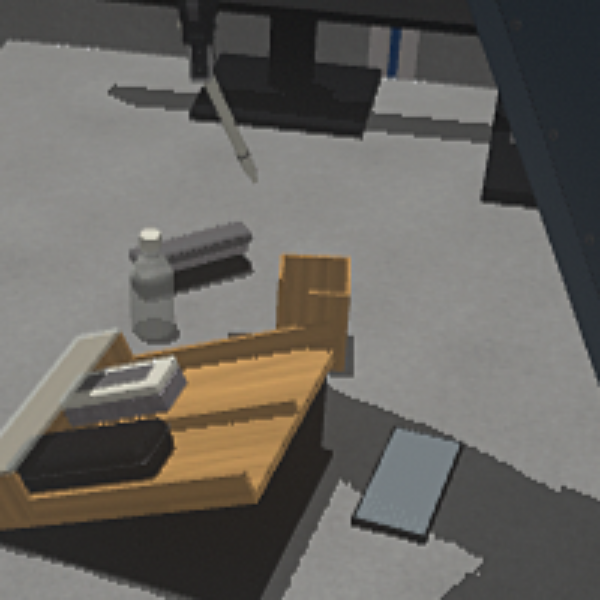

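The pen tip at (252,178) hangs beyond and above the cup, which is at (315,290). Its pose matches the prediction to within a few mm, so I'll insert along the pen axis.

```bash
python3 -m crank '[[0,0,0,0.0044,-0.001,0.036,0],[0,0,0,0.015,-0.001,0.063,0],[0,0,0,0.027,-0.001,0.091,0],[0,0,0,0.036,-0.001,0.115,0],[0,0,0,0.0456,-0.001,0.1377,0],[0,0,0,0.0568,-0.001,0.1655,0],[0,0,0,0.064,-0.001,0.184,0],[0,0,0,0.0675,-0.001,0.192,0],[0,0,0,0.0675,-0.001,0.192,0],[0,0,0,0.0675,-0.001,0.192,0]]' 40
python3 - <<'E'
from pc import *
o=observe();P=np.array(o['ee_pos']);R1=np.array(o['ee_rot']);print('tip',P+R1@tt,'goal',goal,o['wrist_force'])
p,d=snap('side');cv2.imwrite('pics/s6c.png',cv2.resize(p[80:280,250:450,::-1],None,fx=3,fy=3))
E
```

```text
time_s: 21.68
ee_pos: [0.5273, -0.3478, 0.117]
ee_rot: [[-0.989, -0.142, -0.036], [-0.142, 0.99, -0.004], [0.036, 0.001, -0.999]]
wrist_force: [-6.8, -0.9, -1.7]
gripper_width: 0.0111
tip [ 0.472  -0.3551  0.011 ] goal [ 0.4726 -0.3542  0.01  ] [-6.7568 -0.9181 -1.7149]
```

View pics/s6c.png

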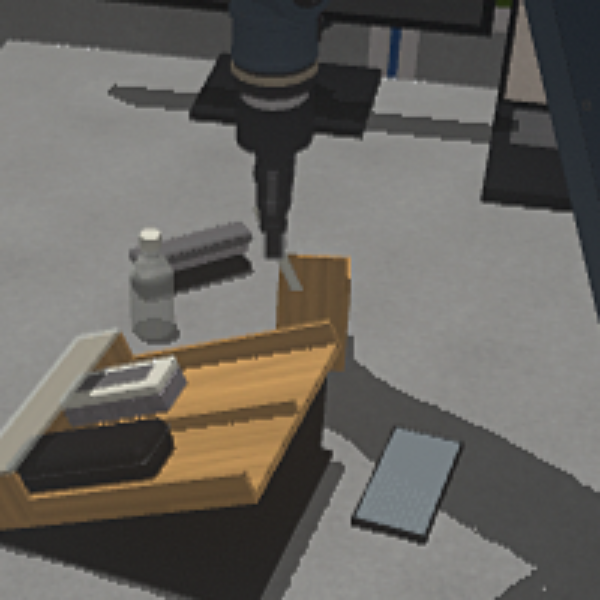

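The pen is in the cup and rests on the far rim; the wrist feels about 7 N from it. I'll release it and withdraw.

```bash
python3 -m crank '[[0,0,0,0.001,0,0.003,0],[0,0,0,0.001,0,0.003,0.15],[0,0,0,0.001,0,0.003,0.35],[0,0,0,0.001,0,0.003,0.4],[0,0,0,0.001,0,0.003,0.4],[0,0,0,0,0,-0.03,0.4],[0,0,0,0,0,-0.08,0.4],[0,0,0,0,0,-0.14,0.4],[0,0,0,0.05,0.1,-0.16,0.4],[0,0,0,0.15,0.2,-0.16,0.4],[0,0,0,0.15,0.25,-0.16,0.4],[0,0,0,0.15,0.25,-0.16,0.4]]' 40
python3 - <<'E'
from h import *
p,d=snap('side');A=w('side',d)
p2,d2=snap('top');A2=w('top',d2)
a=cv2.resize(p[130:300,230:430],(400,340));b=cv2.resize(p2[140:310,330:530],(400,340));cv2.imwrite('pics/f.png',np.hstack([a,b])[:,:,::-1])
e=np.array([np.cos(.139),np.sin(.139),0]);n=np.array([-e[1],e[0],0]);C=np.array([.4845,-.3525,0])
for B in(A,A2):
    q=B-C;X=-(q@e);Y=-(q@n)
    m=(abs(X)<.12)&(abs(Y)<.09)&(q[...,2]>.102)&(q[...,2]<.19)
    if m.sum()>5:
        x=np.c_[X[m],Y[m],q[m][:,2]];c=x.mean(0);f=np.linalg.svd(x-c)[2][0];f*=np.sign(f[2]);t=x[x[:,2].argmax()];print(m.sum(),'c',c,'dir',f,'top',t,'tip est',t-.175*f)
for L,B in((LS,A),(RS,A),(LS,A2),(RS,A2)):
    q=B-L;s=q@TX;h=q@TN;l=q@np.array([.145,.9894,0]);m=(s>.048)&(s<.2)&(abs(l)<.045)&(h>.026)&(h<.042)
    if m.sum()>5:print('lane',m.sum(),np.median(h[m]),s[m].max(),np.percentile(l[m],[1,99]))
for k in ['papercup','sanitizer','notes','phone','stapler']:
    for cam,B in(('top',A2),):
        r=spot_point(cam,k)[:1]
        for i in r:print(k,np.round(i['location']),round(i['conf'],2))
print(observe()['time_s'])
E
```

```text
time_s: 23.22
ee_pos: [0.3752, -0.1551, 0.28]
ee_rot: [[-0.99, -0.141, -0.033], [-0.141, 0.99, -0.004], [0.033, 0.001, -0.999]]
wrist_force: [1.1, -0.0, 0.7]
gripper_width: 0.0343
91 c [-0.0414 -0.0014  0.136 ] dir [-0.5041  0.0581  0.8617] top [-0.0551 -0.0087  0.1711] tip est [ 0.0331 -0.0189  0.0203]
lane 464 0.03547856574004268 0.15748528693356031 [-0.0271  0.026 ]
lane 220 0.03230173309661043 0.11703448074246857 [-0.0256  0.0259]
lane 708 0.035009766412768824 0.15656752181552874 [-0.0291  0.0253]
lane 394 0.03192394274676437 0.11514947377119322 [-0.0247  0.0237]
papercup [215. 185.] 0.56
sanitizer [462. 192.] 0.67
notes [214. 304.] 0.93
phone [392. 296.] 0.85
stapler [501. 196.] 0.89
23.575
```

View pics/f.png

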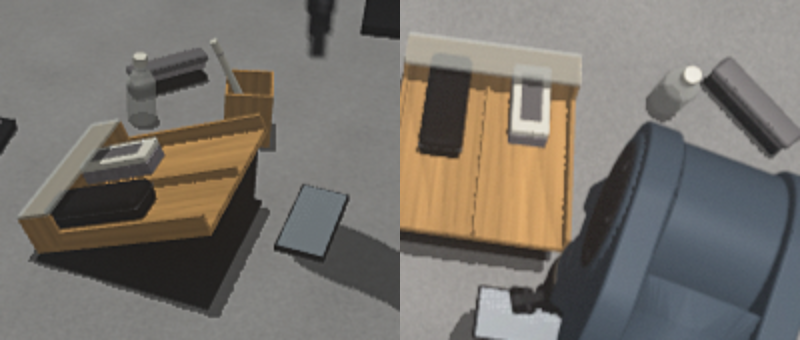

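```bash
python3 -c "
from plant import *
print(hand_in(),observe()['time_s'])"
```

```text
the job is handed in; nothing more can be done
the job is handed in; nothing more can be done
```

I slid the glasses case down the left lane and the eraser down the right lane until each met the back stop. Then I drew the white pen from its stand and lowered it tip down into the cup, where it leans on the far rim. I handed in at about 23.6 s of the 72 s; no verdict is reported.

- **Case and eraser:** In the last check both were flat and within a few mm of the lane middle. Their rear ends were about 156 mm and 115–117 mm from the stop, which puts both against it.
- **Pen:** Its top was about 55 mm beyond the cup's centre, 9 mm to the side and 0.17 m up. The tip was hidden in the cup and I could only estimate it. A line fit put it 33 mm to the robot's side of the centre and 20 mm up, which is close to the 35 mm limit. Working from the rim contact and the top puts it near the centre, on the floor.
- **Bystanders:** Four of the five were found within about 4 px of where they started. The paper cup's confidence fell to 0.56, from 0.9 at the start, with its spot barely changed.
- **One disagreement:** The lift after the eraser ran past the arm's reach and ended about 5° off the commanded tilt. The hand was already clear of the tray, and nothing was disturbed.

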